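Work the seized feed cock free and start the fill

TASK

The brass feed cock on the filling stand has seized with dried spirit: work its T-handle gently back and forth in small arcs, feeling for the stop at each end and never forcing it, until it breaks free, then turn it counter-clockwise as far as it goes, so that the handle lies in line with the pipe. Once the cock is open, pull the black ball lever fully over towards the front of the stand (the side with the spout) so that the measuring glass can fill. Do not strike the measuring glass, leave everything else on the counter as it stands, and let go of everything at the end.

Things in the scene. Friction and masses are not known exactly. Their poses are not given: they have to be found in the camera images.
- stand: Filling stand, fixed: white plinth 180 x 520 mm, 60 mm high; 18 mm steel pipe along its y axis, centre 130 mm above the counter. Origin: middle of its underside; +x points away from its front (spout side), z up. The cock is at y = -115 mm, the lever valve (52 x 50 mm block, top 153 mm above the counter) at y = +35 mm, the measuring glass at y = +165 mm.
- glass: Measuring glass: clear upright tube 41 mm thick, steel collars 52 mm across, on the +y end of the stand. Origin: centre of its underside, 153 mm above the counter; its top is 190 mm above that. Keep the gripper off it.
- cock_grip (a point): Middle of the cock's steel T-handle: bar 66 mm long (its x), 10 mm thick (its y), 20 mm high, turning about the upright axis through this point, 188 mm above the counter. Blue mark on top at its +x end. Under it an 11 mm stem; below 162 mm the brass body, 41 mm across. Shut: bar across the pipe, mark away from the front. Open: bar along the pipe.
- cock_stem (a point): Top of the brass stem on the handle's axis, 178 mm above the counter; x axis = how the plug stands. The handle sits on it by a thin springy tang (8 N m per rad); its x axes agree unless the handle is under load. More than 0.05 rad (0.4 N m) between them bends the tang: that is forcing it. Being held at a stop: 0.2 N m or a little more is enough.
- cock (a joint): Turn of the plug and stem, rad: 0 = shut, growing counter-clockwise seen from above to 1.571 = fully open, at its stop. Turning takes 0.1 to 0.15 N m. Seized, it moves only in an arc of 0.35 to 0.6 rad with a firm stop at each end; where the arc lies is unknown (its middle up to 0.15 rad to either side of 0, so one stop may be very near at the start).
- cock_body (a point): Centre of the brass cock body in the pipe, on the same axis, 130 mm above the counter. Working it free: pressing on at one stop frees nothing. Bring it right up to one stop, hold 0.3 s (the deposit gives), then to the other stop, and so on: the stops creep outwards, by about 0.05 rad each to-and-fro. After at most five or six such strokes it comes free and turns on counter-clockwise past the stop.
- lever (a joint): Turn of the ball lever, rad: about 0 = shut, leaning 0.55 rad away from the front (to the stand's +x); 1.1 = fill, leaning 0.55 rad to the front (-x), at its stop. It swings about an axis along the pipe at stand x = 0, y = +35 mm, 168 mm above the counter, stays where it is left and takes about 2 N at the ball.
- lever_ball (a point): Centre of the black ball, 28 mm across, at the end of the lever, 85 mm from the lever's axis; 240 mm above the counter when shut or open, 253 mm half way. The rod below it is 9 mm thick.
- beaker: Steel beaker under the spout, 64 mm across, 82 mm high; origin: centre of its underside. Leave it standing there.
- bottle_amber: Amber bottle with stopper, 74 mm across, 235 mm high; origin: centre of its underside. Leave alone.
- bottle_green: Green bottle with stopper, 74 mm across, 235 mm high; origin: centre of its underside. Leave alone.
- flask: Small amber bottle with stopper, 60 mm across, 165 mm high; origin: centre of its underside. Leave alone.
- nosing_glass: Tulip-shaped nosing glass, 64 mm across, 105 mm high; origin: centre of its underside. Leave alone.
- stopper: Bottle stopper standing on its 30 mm head on top of the plinth, 36 mm high; origin: centre of its underside, 60 mm above the counter. Leave alone.
- wrench: Steel wrench, 200 mm long, lying along its x axis. Not needed; leave alone.
- brush: Cleaning brush, 150 mm long, lying along its x axis. Leave alone.
Things that resemble listed ones, but are neither listed nor needed, are in the scene too. Leave any green or red look-alike of the beaker alone.

How it is judged:
By the outcome, as a careful person would: the job done as asked, in the order asked, and still so for the second after the job is handed in, with the robot touching nothing.
It also fails if it takes over 72 s, if anything falls off the work surface, if the arm or the gripper's body presses on something with over 40 N, if the wrist force passes 120 N, or if a joint passes its speed limit or range.

ROBOT

A 7-joint arm with a two-finger parallel gripper is mounted at the origin on the work surface. World frame = base frame: x ahead of the robot, y to its left, z up, the work surface at z = 0. Lengths are in m, angles in rad, forces in N, time in s.
With the tool pointing down it reaches from about 0.425 to 0.875 m from the base axis. Payload 4.7 kg.
Tool frame: the origin (TCP) lies where the fingers leave the gripper's body, on its centre line; the fingertips stand 70 mm ahead of it and the grasp point (between the pads) lies 51 mm ahead of it; z points along the fingers, y is the direction in which the jaws open and shut (so a half turn about z gives the same grasp; the last joint's range is limited). The gripper opens to 87 mm and grips with 3 to 60 N. Pads are 19 mm wide; open, the fingers measure 117 mm over their backs; the gripper's body (75 mm by 190 mm) begins 51 mm behind the grasp point.
Start: joints at [1.329, 0.321, -0.07, 1.45, 0.023, 1.371, -0.057], TCP at [0.164, -0.629, 0.292] pointing down, gripper open.
Joint ranges: [-2.86, 2.86], [-0.3, 2.09], [-1.38, 1.24], [0.06, 2.45], [-1.56, 4.7], [0.09, 2.05], [-2.69, 2.69]. Speed limits (rad/s): [2.57, 2.57, 3.14, 3.14, 3.14, 3.14, 3.14].

INTERFACE

Orientations are given as a unit quaternion [w, x, y, z].
In Python, from cell import bot gives the robot as it stands. The module is installed in compiled form; this text tells all that it offers.
- The arm moves only by the shell command python3 -m pendant 'ROWS'. ROWS is JSON, a list of rows, each a list of 5 numbers: the finger opening in mm, from 0 to 87, then the shift along the tool's x, y, z in mm, then the turn about the tool's z in rad. In form: [[hand, tx, ty, tz, roll], ...]. A call has 1 to 12 rows; each row shifts and turns the commanded pose from where the row before left it, along the tool's axes as they then stand; what a row does not reach is not made up. A row lasts 1/12 s, in which the tool goes at most 41.7 mm and 7.16 degrees, less where a joint would pass 70% of its speed; a pose out of reach is approached as far as the arm can. A call with a gripper value outside its range is refused whole. The fingers move at their own pace and stop on an object; the grip force is fixed at half the most. Time passes only in rows, so rows that do not move let the fingers close. It gives the time, the measured TCP pose, the force and the opening at its end, in the units of the state.
- bot.get_state(): the state, without advancing time (a new reading comes with each control period).
- bot.read_camera(name): name is "scene" or "top" or "wrist"; returns a dict with "pixels" (384x512x3 uint8, red, green, blue), "fov_y" (degrees; the focal length in pixels is half the picture's height over the tangent of half this angle, whatever the lens; pixels are square), "cx", "cy" (the principal point, pixels), "rvec" (rotation vector, rad) and "tvec" (3), from world to camera coordinates, as OpenCV has them; the wrist camera has in their place "hand_eye" (4x4, takes a point from camera to tool coordinates, whose origin is the TCP and whose axes are the flange's). Camera axes: x right, y down, z forward; pixel columns grow to the right and rows downward; lengths in m; the calibration is good to about 2 mm. The wrist camera is an equidistant fisheye: a pixel r from the principal point sees the ray r / f radians off the axis. A picture is of the moment at which its call begins: read the wrist's pose just before it. There is no depth.
- bot.sign_off(): hands the job in, once; it reports no verdict.
The state is a dict: "t": time; "joint_pos": joint angles; "qvel": joint speeds; "joint_torque": joint torques, N m; "tcp_pos": TCP position; "tool_rot": TCP orientation; "wrist_force": force on the tool from outside, world axes, zero at the start; "wrist_torque": the same for the moment, N m; "width": finger opening in m.
Only numpy, scipy, OpenCV 4.12 (cv2) and the standard library are available. Lean on these libraries where they do the work, as an engineer would, in place of code of your own. Each camera call takes 0.05 s, during which the arm holds its last target.

## Working session

There is one attempt and no reset: what is moved stays moved. The work goes in short steps, Python scripts to look and compute and a shell command to move; the robot and the scene stay as the last step left them, time stands still between calls to the robot, and variables do not carry over. Pictures are saved under pics/ and viewed, and the job is handed in when it is done.

```bash
mkdir -p pics
cat > h.py <<'E'
import numpy as np, cv2
from cell import bot
from scipy.spatial.transform import Rotation as R
def snap(n,f):
    s=bot.get_state(); c=bot.read_camera(n)
    cv2.imwrite('pics/'+f,cv2.cvtColor(c['pixels'],cv2.COLOR_RGB2BGR))
    c['s']=s; c['f']=c['pixels'].shape[0]/2/np.tan(np.radians(c['fov_y'])/2)
    np.save('pics/'+f[:-4]+'.npy',c,allow_pickle=True)
    return c
def load(f): return np.load('pics/'+f+'.npy',allow_pickle=True).item()
def ray(c,u,v):
    x=(u-c['cx'])/c['f'];y=(v-c['cy'])/c['f']
    if 'hand_eye' in c:
        r=np.hypot(x,y); d=np.array([x/r*np.sin(r),y/r*np.sin(r),np.cos(r)]) if r>1e-9 else np.array([0,0,1.])
        q=c['s']['tool_rot']; Rt=R.from_quat([q[1],q[2],q[3],q[0]]).as_matrix()
        H=np.array(c['hand_eye'])
        return Rt@H[:3,3]+np.array(c['s']['tcp_pos']), Rt@H[:3,:3]@d
    M=R.from_rotvec(np.ravel(c['rvec'])).as_matrix();t=np.ravel(c['tvec'])
    d=M.T@np.array([x,y,1]); return -M.T@t, d/np.linalg.norm(d)
def plane(c,u,v,z):
    o,d=ray(c,u,v); return o+d*(z-o[2])/d[2]
def tri(*cs):
    A=np.zeros((3,3));b=np.zeros(3)
    for c,u,v in cs:
        o,d=ray(c,u,v);P=np.eye(3)-np.outer(d,d);A+=P;b+=P@o
    p=np.linalg.solve(A,b)
    res=[np.linalg.norm((np.eye(3)-np.outer(d,d))@(p-o))*1000 for o,d in [ray(*k) for k in cs]]
    return p,res
E
python3 - <<'E'
from h import *
for n in ['scene','top','wrist']:
    c=snap(n,n+'0.png'); print(n,c['fov_y'],c['cx'],c['cy'],c.get('rvec'),c.get('tvec'),c.get('hand_eye'))
s=bot.get_state(); print(s)
E
```

```text
scene 46.285519310176234 251.18461322369802 189.9166374931712 [ 2.29011102  0.6062488  -0.25948856] [-0.40301036 -0.05567964  1.53425369] None
top 55.055171049268736 250.76536798390512 191.23711560426412 [ 2.17206383 -2.16118405  0.12856346] [-0.02014908  0.51750532  1.43207579] None
wrist 65.70646984690485 255.47280651519534 190.2853219373058 None None [[-2.17059279e-04 -9.63972741e-01 -2.66000954e-01  7.33906690e-02]
 [ 9.99999966e-01 -1.71382277e-04 -1.94929482e-04 -7.62579396e-04]
 [ 1.42318858e-04 -2.66000987e-01  9.63972746e-01 -9.15517923e-02]
 [ 0.00000000e+00  0.00000000e+00  0.00000000e+00  1.00000000e+00]]
{'t': 0.15, 'joint_pos': array([ 1.32914291,  0.32166151, -0.07008398,  1.45140363,  0.02260019,
        1.37081376, -0.05690794]), 'qvel': array([ 0.00058206, -0.00165468,  0.00108348, -0.00331167,  0.0014613 ,
       -0.00205272, -0.00019973]), 'joint_torque': array([ 1.53771045e-03, -4.91793466e+01, -4.03855937e-01, -3.12875819e+01,
       -6.41289353e-02,  4.04484663e-02,  1.10149422e-04]), 'tcp_pos': array([ 0.16431139, -0.62855417,  0.29140253]), 'tool_rot': array([-7.36836389e-04,  9.91833614e-01,  1.27536351e-01, -1.39098116e-04]), 'wrist_force': array([-0.40719223, -0.56239894, -0.75805302]), 'wrist_torque': array([-0.03661569, -0.02082756, -0.05039979]), 'width': 0.08701679321584745}
```

View pics/scene0.png

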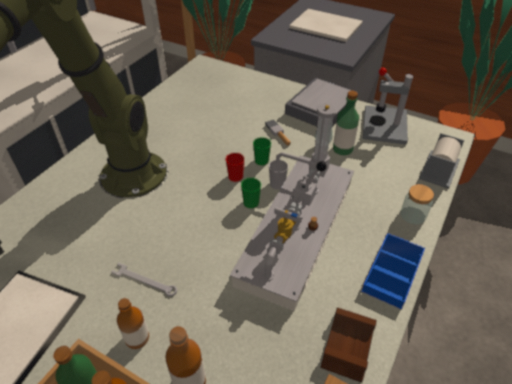

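View pics/top0.png

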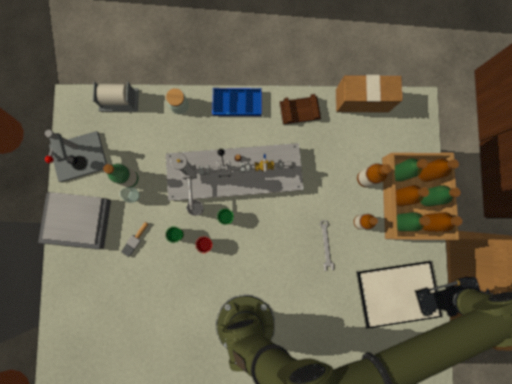

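View pics/wrist0.png

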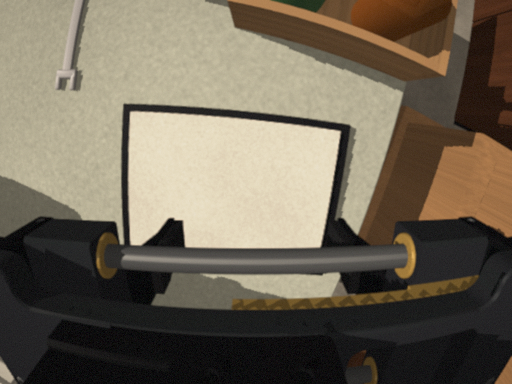

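The scene view shows the stand at about (300,230), with the cock at (286,228), the ball at (321,167) and the glass at (325,135). In the top view the stand runs from (167,175) to (302,170). I'll enlarge both.

Run:
```python
import cv2
a=cv2.imread('pics/top0.png')[130:230,155:310]; cv2.imwrite('pics/t0z.png',cv2.resize(a,None,fx=5,fy=5,interpolation=cv2.INTER_CUBIC))
a=cv2.imread('pics/scene0.png')[90:305,230:360]; cv2.imwrite('pics/s0z.png',cv2.resize(a,None,fx=2.75,fy=2.75,interpolation=cv2.INTER_CUBIC))
a=cv2.imread('pics/scene0.png')[195:255,260:335]; cv2.imwrite('pics/s0zz.png',cv2.resize(a,None,fx=8,fy=8,interpolation=cv2.INTER_CUBIC))
```

```text
(no output)
```

View pics/t0z.png

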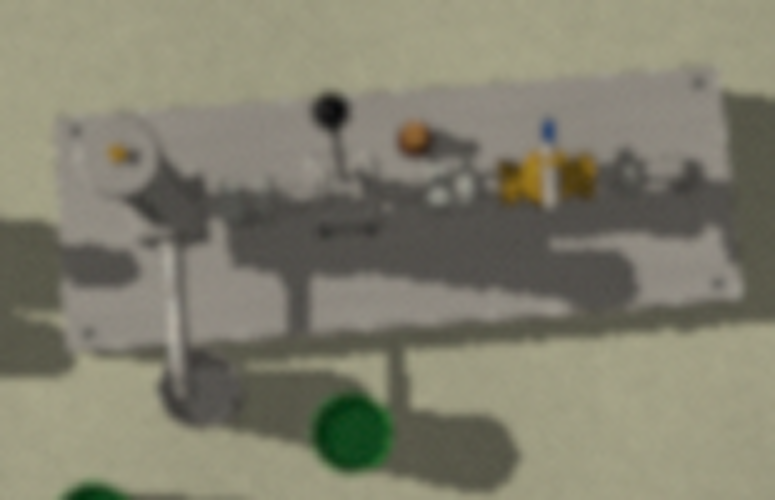

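View pics/s0z.png

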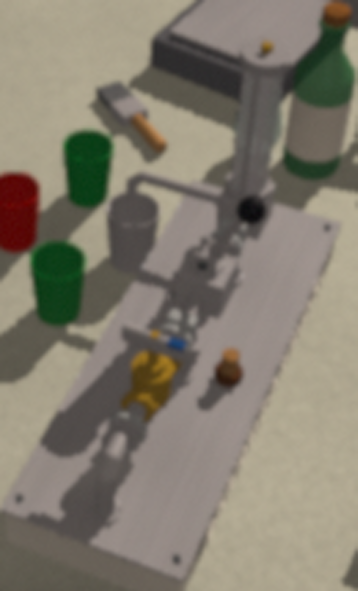

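View pics/s0zz.png

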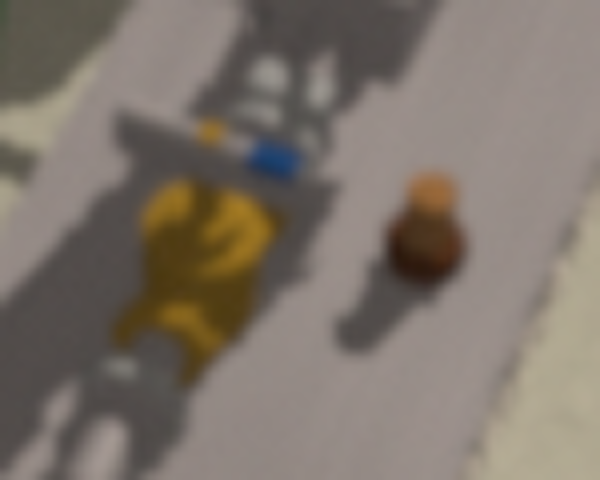

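Run:
```python
from h import *
t=load('top0');s=load('scene0')
T=lambda x,y:(t,155+(x+.5)/5-.5,130+(y+.5)/5-.5)
S=lambda x,y:(s,230+(x+.5)/2.75-.5,90+(y+.5)/2.75-.5)
Z=lambda x,y:(s,260+(x+.5)/8-.5,195+(y+.5)/8-.5)
print('ball',tri(T(331,112),S(251,210)))
print('mark',tri(T(548,130),Z(274,155)))
print('knob',tri(T(118,154),S(267,46)))
print('stopper',tri(T(413,138),Z(433,190)))
sc=[plane(*T(*p),.06) for p in [(76,132),(700,83),(717,283),(88,332)]]
print('screws',np.round(sc,4)); c=np.mean(sc,0)
ax=(sc[0]-sc[1]+sc[3]-sc[2]);print('centre',c,'yaw of y axis',np.arctan2(-ax[0],ax[1]))
for p in [(715,68),(742,297),(58,118),(75,352)]: print(np.round(plane(*T(*p),.06),4))
y=ax/np.linalg.norm(ax); x=np.array([y[1],-y[0],0])
print('cock pred',c-y*.115,'ball pred',c+.035*y+x*.0444, 'glass',c+.165*y)
print('far end bar',plane(*T(551,205),.198),'mark z198',plane(*T(548,130),.198),plane(*Z(274,155),.198))
print('scene bar end', plane(*Z(120,112),.198))
# wrist fov
```

```text
ball (array([0.62868208, 0.0872643 , 0.24290561]), [np.float64(0.6980648818822743), np.float64(0.698064881882539)])
mark (array([ 0.62601244, -0.06358245,  0.19755731]), [np.float64(0.027529261699075876), np.float64(0.027529261699020723)])
knob (array([0.57973629, 0.21336605, 0.33988445]), [np.float64(0.9511213325431853), np.float64(0.9511213325432116)])
stopper (array([0.64373092, 0.03667968, 0.09169487]), [np.float64(2.4060979911454305), np.float64(2.406097991145537)])
screws [[ 0.6514  0.3006  0.06  ]
 [ 0.6936 -0.1892  0.06  ]
 [ 0.5348 -0.2011  0.06  ]
 [ 0.4939  0.2867  0.06  ]]
centre [0.59342892 0.04923255 0.06      ] yaw of y axis 0.08485353434926812
[ 0.7057 -0.2012  0.06  ]
[ 0.524  -0.2204  0.06  ]
[0.6624 0.315  0.06  ]
[0.4783 0.2963 0.06  ]
cock pred [ 0.60317537 -0.0653537   0.06      ] ball pred [0.63470286 0.0878696  0.06      ] glass [0.57944488 0.21363889 0.06      ]
far end bar [ 0.57210959 -0.06569724  0.198     ] mark z198 [ 0.62594257 -0.06354928  0.198     ] [ 0.62614238 -0.06397385  0.198     ]
scene bar end [ 0.57533566 -0.07152017  0.198     ]
```

```bash
python3 -m pendant '[[87,0,0,-40,0],[87,0,0,-40,0],[87,10,-8,-25,0],[87,30,-24,0,0],[87,32,-26,0,0],[87,32,-26,0,0],[87,32,-26,0,0],[87,32,-26,0,0],[87,32,-26,0,0],[87,32,-26,0,0],[87,32,-26,0,0],[87,32,-26,0,0]]'
```

```text
t: 1.15
tcp_pos: [0.3908, -0.3198, 0.3972]
tool_rot: [0.0, 0.992, 0.127, -0.0]
wrist_force: [1.1, -0.3, 0.0]
width: 0.0872
```

```bash
python3 -m pendant '[[60,32,-26,0,0],[60,32,-26,0,0],[60,32,-26,0,0],[60,32,-26,0,0],[60,32,-26,0,0],[60,32,-26,0,0],[60,20,-20,0,0.05],[60,0,0,0,0.06],[60,0,0,0,0.06],[60,0,0,0,0],[60,0,0,0,0]]'
python3 - <<'E'
from h import *
c=snap('wrist','w1.png');s=c['s'];print(s['joint_pos'],s['tcp_pos'],s['wrist_force'],s['wrist_torque'])
cv2.imwrite('pics/w1z.png',cv2.resize(cv2.imread('pics/w1.png')[0:330,90:450],(720,660))[:600])
E
```

```text
t: 2.07
tcp_pos: [0.5505, -0.098, 0.3969]
tool_rot: [0.0, 0.999, 0.044, -0.0]
wrist_force: [-0.0, 0.3, 0.2]
width: 0.0602
[ 0.66548881  0.13513712 -0.59723079  1.49080019  0.07597117  1.53962079
 -1.41341585] [ 0.55051764 -0.09800131  0.3968916 ] [-0.04339653  0.33882412  0.16198524] [-0.00112077  0.03346843  0.0025846 ]
```

View pics/w1.png

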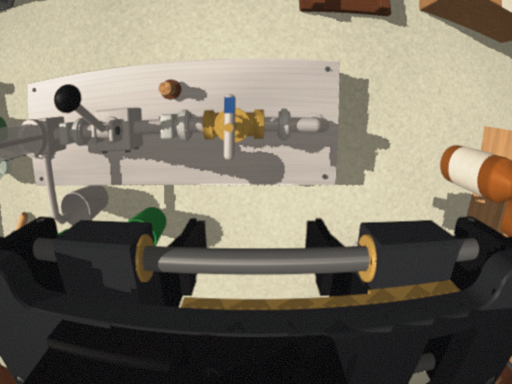

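View pics/w1z.png

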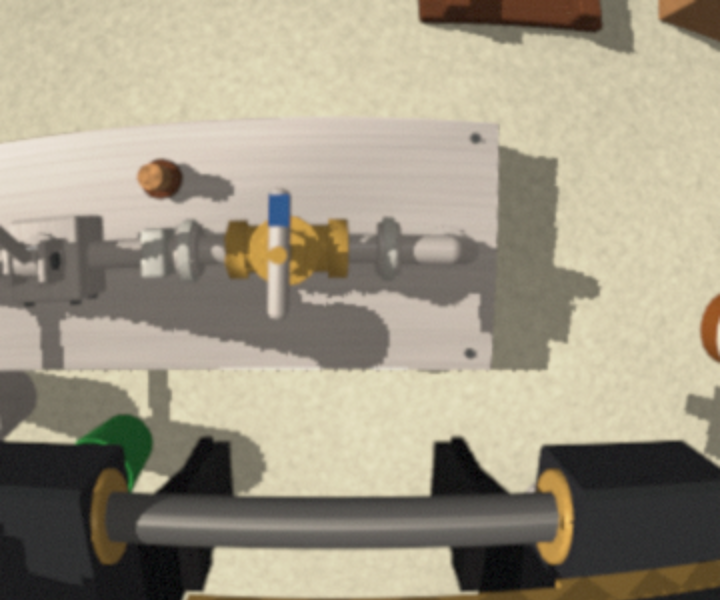

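The wrist view shows the T-handle clearly. The blue mark is at (229.5,105), the brass axis knob at (229,128) and the far end at (228,157). The ball is at (68,98).

Run:
```python
from h import *
t=load('top0');s0=load('scene0');w=load('w1')
T=lambda x,y:(t,155+(x+.5)/5-.5,130+(y+.5)/5-.5)
Z=lambda x,y:(s0,260+(x+.5)/8-.5,195+(y+.5)/8-.5)
S=lambda x,y:(s0,230+(x+.5)/2.75-.5,90+(y+.5)/2.75-.5)
W=lambda x,y:(w,90+(x+.5)/2-.5,(y+.5)/2-.5)
print('mark',tri(T(548,130),Z(274,155),W(279,210)))
print('knob',tri(Z(210,130),W(278,256)))
print('ball',tri(T(331,112),S(251,210),(w,68,98)))
a=plane(*W(280,192),.198);b=plane(*W(276,316),.198);k=plane(*W(278,256),.2);m=plane(*W(279,210),.198)
print(a,b,(a+b)/2,np.linalg.norm(a-b),'ang',np.arctan2(*(a-b)[1::-1]));print('knob',k,'mark',m)
sc=[plane(*W(476,138),.06),plane(*W(470,353),.06)];print('screws',sc)
```

```text
mark (array([ 0.62625404, -0.06419945,  0.19793778]), [np.float64(0.70734657558095), np.float64(0.22828492393739616), np.float64(0.8733006470843868)])
knob (array([ 0.60445725, -0.06638886,  0.20032904]), [np.float64(0.21385097447910734), np.float64(0.2138509744794098)])
ball (array([0.62909627, 0.08701432, 0.242508  ]), [np.float64(0.9293269894401047), np.float64(0.8280319891642179), np.float64(0.9652530075250507)])
[ 0.63544012 -0.06477181  0.198     ] [ 0.57433613 -0.0674338   0.198     ] [ 0.60488812 -0.06610281  0.198     ] 0.061161944422916094 ang 0.043537321067419824
knob [ 0.60423627 -0.06643967  0.2       ] mark [ 0.62661306 -0.06500352  0.198     ]
screws [array([ 0.69562951, -0.18903083,  0.06      ]), array([ 0.5362569 , -0.20287891,  0.06      ])]
```

```bash
python3 -m pendant '[[40,28,-14,0,0.025],[40,28,-13,0,0],[40,0,0,30,0],[40,0,0,30,0],[40,0,0,30,0],[40,0,0,10,0],[40,0,0,0,0],[40,0,0,0,0]]'
python3 - <<'E'
from h import *
c=snap('wrist','w2.png');s=c['s'];print(s['tcp_pos'],s['tool_rot'],s['wrist_torque'])
cv2.imwrite('pics/w2z.png',cv2.resize(cv2.imread('pics/w2.png')[80:340,130:390],(580,580)))
E
```

```text
t: 2.78
tcp_pos: [0.6046, -0.0674, 0.298]
tool_rot: [0.0, 1.0, 0.03, 0.0]
wrist_force: [-0.2, 0.4, 0.4]
width: 0.04
[ 0.60462929 -0.06736478  0.29801586] [7.58025836e-05 9.99543610e-01 3.02080595e-02 1.98830641e-04] [0.01638355 0.04868677 0.01102409]
```

View pics/w2z.png

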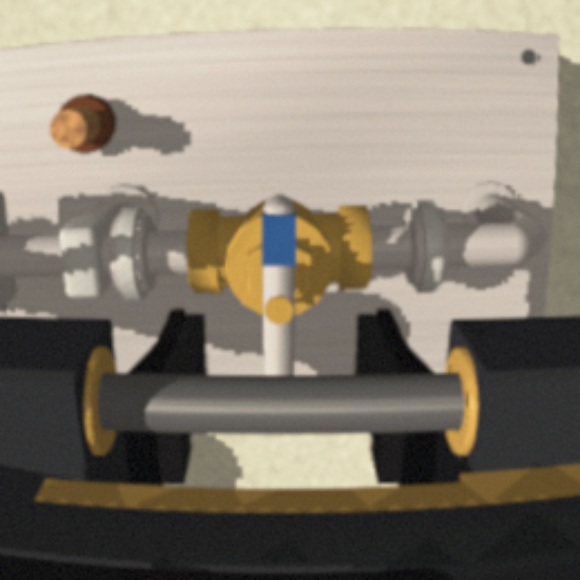

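Run:
```python
from h import *
w=load('w1');v=load('w2')
V=lambda x,y:(v,130+(x+.5)*260/580-.5,80+(y+.5)*260/580-.5)
W=lambda x,y:(w,90+(x+.5)/2-.5,(y+.5)/2-.5)
print(tri(W(278,256),V(279,309)))
a=plane(*V(279.5,205),.198);b=plane(*V(278.5,375),.198);print(a,b,np.arctan2(*(a-b)[1::-1]))
```

```text
(array([ 0.60391034, -0.06602287,  0.19516272]), [np.float64(0.009985260579042003), np.float64(0.009985260579061654)])
[ 0.63763001 -0.06415559  0.198     ] [ 0.58226341 -0.06714555  0.198     ] 0.05395057799168854
```

```bash
python3 -m pendant '[[40,-0.5,-1.4,25,0],[40,0,0,22,0],[40,0,0,0,0],[5,0,0,0,0],[5,0,0,0,0],[5,0,0,0,0],[5,0,0,0,0],[5,0,0,0,0]]'
python3 - <<'E'
from h import *
s=bot.get_state();print(s['tcp_pos'],s['wrist_force'],s['wrist_torque'],s['width'],s['tool_rot'])
E
```

```text
t: 3.5
tcp_pos: [0.6044, -0.0655, 0.2515]
tool_rot: [0.0, 1.0, 0.03, 0.001]
wrist_force: [-0.2, -0.0, -0.8]
width: 0.0145
[ 0.60444591 -0.06547408  0.25150423] [-0.19843945 -0.03210026 -0.81596379] [-0.02900497 -0.00597462 -0.01399709] 0.014508769747628568 [2.65622764e-04 9.99538229e-01 3.03710589e-02 9.25794023e-04]
```

```bash
cat > st.py <<'E'
from h import *
s=bot.get_state();q=s['tool_rot'];th=R.from_quat([q[1],q[2],q[3],q[0]]).as_matrix()[:,0]
print('t %.2f'%s['t'],'yaw %.3f'%np.arctan2(th[1],th[0]),'tcp',np.round(s['tcp_pos']*1000,1),'F',np.round(s['wrist_force'],1),'M',np.round(s['wrist_torque'],3),'w %.1f'%(s['width']*1e3),'j7 %.2f'%s['joint_pos'][6])
E
python3 -m pendant '[[5,0,0,0,0],[5,0,0,0,0],[5,0,0,0,-0.01]]'; python3 st.py
```

```text
t: 3.75
tcp_pos: [0.6045, -0.0666, 0.2513]
tool_rot: [0.001, 0.999, 0.035, 0.001]
wrist_force: [1.6, -2.9, 5.4]
width: 0.0095
t 3.75 yaw 0.070 tcp [604.5 -66.6 251.3] F [ 1.6 -2.9  5.4] M [-0.673 -0.026 -0.1  ] w 9.5 j7 -1.57
```

```bash
python3 -m pendant '[[5,0,0,0,-0.02],[5,0,0,0,-0.02],[5,0,0,0,0]]' >/dev/null; python3 st.py; python3 -m pendant '[[5,0,0,0,-0.02],[5,0,0,0,-0.02],[5,0,0,0,0]]'>/dev/null; python3 st.py
```

```text
t 4.00 yaw 0.111 tcp [604.4 -66.6 251.3] F [-1.  -3.2  6. ] M [-0.76   0.003 -0.119] w 9.8 j7 -1.53
t 4.25 yaw 0.151 tcp [604.4 -66.6 251.2] F [-0.4 -3.5  5.6] M [-0.807  0.01  -0.134] w 9.6 j7 -1.50
```

```bash
python3 -m pendant '[[5,0,0,0,-0.025],[5,0,0,0,0]]' >/dev/null; python3 st.py
```

```text
t 4.42 yaw 0.176 tcp [604.4 -66.6 251.2] F [ 0.9 -3.2  5.7] M [-0.758 -0.025 -0.092] w 9.5 j7 -1.47
```

```bash
python3 -m pendant '[[5,0,0,0,-0.025],[5,0,0,0,0]]' >/dev/null; python3 st.py
```

```text
t 4.58 yaw 0.201 tcp [604.5 -66.6 251.2] F [ 0.1 -3.5  5.5] M [-0.804  0.005 -0.069] w 10.0 j7 -1.45
```

```bash
python3 -m pendant '[[5,0,0,0,-0.02],[5,0,0,0,0]]' >/dev/null; python3 st.py
```

```text
t 4.75 yaw 0.221 tcp [604.4 -66.6 251.2] F [-0.5 -3.3  5.7] M [-0.765 -0.013 -0.101] w 10.2 j7 -1.43
```

```bash
python3 -m pendant '[[5,0,0,0,-0.025],[5,0,0,0,0]]' >/dev/null; python3 st.py
```

```text
t 4.92 yaw 0.247 tcp [604.4 -66.6 251.3] F [ 0.1 -3.5  5.5] M [-0.739  0.009 -0.102] w 9.9 j7 -1.40
```

```bash
python3 -m pendant '[[5,0,0,0,-0.025],[5,0,0,0,0]]' >/dev/null; python3 st.py
```

```text
t 5.08 yaw 0.272 tcp [604.5 -66.5 251.2] F [ 0.  -3.8  5.7] M [-0.803  0.074 -0.014] w 9.5 j7 -1.38
```

```bash
python3 -m pendant '[[5,0,0,0,-0.025],[5,0,0,0,0]]' >/dev/null; python3 st.py;python3 - <<'E'
from h import *
c=snap('wrist','w3.png')
cv2.imwrite('pics/w3z.png',cv2.resize(cv2.imread('pics/w3.png')[80:380,105:405],(600,600)))
c=snap('top','t3.png')
E
```

```text
t 5.25 yaw 0.297 tcp [604.4 -66.6 251.2] F [ 1.2 -2.5  6.1] M [-0.77   0.015 -0.116] w 9.4 j7 -1.36
```

View pics/w3z.png

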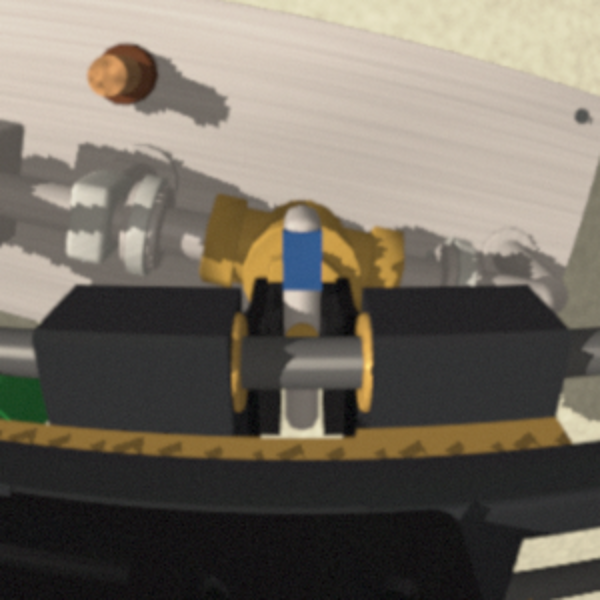

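The handle is held squarely: its mark is at (302,258) in the zoom and upright between the fingers, so it turns with the gripper. I'll continue.

```bash
python3 -m pendant '[[5,0,0,0,-0.025],[5,0,0,0,0]]' >/dev/null; python3 st.py
```

```text
t 5.52 yaw 0.322 tcp [604.4 -66.5 251.2] F [ 0.2 -3.2  5. ] M [-0.755  0.015 -0.1  ] w 9.4 j7 -1.33
```

```bash
python3 -m pendant '[[5,0,0,0,-0.025],[5,0,0,0,0]]' >/dev/null; python3 st.py
```

```text
t 5.68 yaw 0.347 tcp [604.4 -66.5 251.2] F [ 0.1 -4.3  5.9] M [-0.77  -0.004 -0.164] w 9.6 j7 -1.31
```

```bash
python3 -m pendant '[[5,0,0,0,-0.01],[5,0,0,0,0]]' >/dev/null; python3 st.py
```

```text
t 5.85 yaw 0.356 tcp [604.4 -66.5 251.2] F [-0.8 -3.2  6. ] M [-0.773  0.007 -0.222] w 9.5 j7 -1.30
```

```bash
python3 -m pendant '[[5,0,0,0,-0.008],[5,0,0,0,0]]' >/dev/null; python3 st.py;  python3 -m pendant '[[5,0,0,0,0],[5,0,0,0,0],[5,0,0,0,0]]' >/dev/null; python3 st.py
```

```text
t 6.02 yaw 0.364 tcp [604.4 -66.5 251.2] F [-0.1 -3.3  6.3] M [-0.817  0.019 -0.186] w 9.7 j7 -1.29
t 6.27 yaw 0.363 tcp [604.4 -66.5 251.2] F [-0.1 -3.5  4.8] M [-0.789 -0.073 -0.191] w 9.5 j7 -1.29
```

```bash
python3 -m pendant '[[5,0,0,0,-0.01],[5,0,0,0,0]]' >/dev/null; python3 st.py;  python3 -m pendant '[[5,0,0,0,0]]' >/dev/null; python3 st.py
```

```text
t 6.43 yaw 0.374 tcp [604.4 -66.5 251.2] F [-0.4 -4.3  6. ] M [-0.716 -0.058 -0.261] w 9.9 j7 -1.28
t 6.52 yaw 0.373 tcp [604.4 -66.5 251.2] F [ 0.3 -3.2  5.6] M [-0.768 -0.071 -0.187] w 9.7 j7 -1.28
```

```bash
python3 -m pendant '[[5,0,0,0,-0.012]]' >/dev/null; for i in 1 2 3; do python3 -m pendant '[[5,0,0,0,0]]' >/dev/null; python3 st.py; done
```

```text
t 6.68 yaw 0.386 tcp [604.4 -66.5 251.2] F [-0.6 -2.6  6.1] M [-0.751 -0.006 -0.272] w 9.8 j7 -1.27
t 6.77 yaw 0.385 tcp [604.4 -66.6 251.2] F [-1.  -2.5  6.2] M [-0.788 -0.035 -0.258] w 9.8 j7 -1.27
t 6.85 yaw 0.385 tcp [604.4 -66.5 251.2] F [-0.3 -3.6  6.6] M [-0.822 -0.04  -0.324] w 9.9 j7 -1.27
```

```bash
python3 -m pendant '[[5,0,0,0,0],[5,0,0,0,0.06],[5,0,0,0,0.06],[5,0,0,0,0.06],[5,0,0,0,0.06],[5,0,0,0,0.06],[5,0,0,0,0.02],[5,0,0,0,0]]' >/dev/null; python3 st.py;python3 -m pendant '[[5,0,0,0,0.02],[5,0,0,0,0]]' >/dev/null; python3 st.py
```

```text
t 7.52 yaw 0.065 tcp [604.4 -66.6 251.2] F [ 0.4 -4.   5.3] M [-0.798  0.028  0.133] w 10.0 j7 -1.58
t 7.68 yaw 0.045 tcp [604.4 -66.6 251.2] F [-0.3 -3.8  5.7] M [-0.824 -0.03   0.104] w 9.7 j7 -1.60
```

```bash
python3 -m pendant '[[5,0,0,0,0.03],[5,0,0,0,0]]' >/dev/null; python3 st.py
```

```text
t 7.85 yaw 0.015 tcp [604.4 -66.6 251.2] F [ 0.2 -3.4  5.6] M [-0.813 -0.052  0.079] w 9.9 j7 -1.63
```

```bash
python3 -m pendant '[[5,0,0,0,0.025],[5,0,0,0,0]]' >/dev/null; python3 st.py
```

```text
t 8.02 yaw -0.010 tcp [604.4 -66.6 251.2] F [-0.3 -3.   6.3] M [-0.855 -0.008  0.114] w 9.7 j7 -1.65
```

```bash
python3 -m pendant '[[5,0,0,0,0.025],[5,0,0,0,0]]' >/dev/null; python3 st.py
```

```text
t 8.18 yaw -0.035 tcp [604.4 -66.6 251.2] F [ 0.  -3.2  6.6] M [-0.786 -0.011  0.101] w 9.4 j7 -1.67
```

```bash
python3 -m pendant '[[5,0,0,0,0.025],[5,0,0,0,0]]' >/dev/null; python3 st.py
```

```text
t 8.35 yaw -0.060 tcp [604.4 -66.6 251.2] F [-0.5 -3.6  6. ] M [-0.759  0.022  0.052] w 9.8 j7 -1.70
```

```bash
python3 -m pendant '[[5,0,0,0,0.025],[5,0,0,0,0]]' >/dev/null; python3 st.py
```

```text
t 8.52 yaw -0.085 tcp [604.4 -66.6 251.2] F [ 0.9 -4.3  5. ] M [-0.818  0.012  0.054] w 10.0 j7 -1.72
```

```bash
python3 -m pendant '[[5,0,0,0,0.025],[5,0,0,0,0]]' >/dev/null; python3 st.py
```

```text
t 8.68 yaw -0.110 tcp [604.4 -66.6 251.2] F [-0.6 -3.3  5.8] M [-0.833  0.055  0.114] w 9.9 j7 -1.75
```

```bash
python3 -m pendant '[[5,0,0,0,0.025],[5,0,0,0,0]]' >/dev/null; python3 st.py
```

```text
t 8.85 yaw -0.135 tcp [604.5 -66.6 251.2] F [-0.4 -3.   4.7] M [-0.834 -0.007  0.197] w 9.8 j7 -1.77
```

```bash
python3 -m pendant '[[5,0,0,0,0.01],[5,0,0,0,0]]' >/dev/null; python3 st.py; python3 -m pendant '[[5,0,0,0,0]]' >/dev/null; python3 st.py
```

```text
t 9.02 yaw -0.144 tcp [604.5 -66.6 251.2] F [ 0.  -4.2  5.2] M [-0.839  0.031  0.269] w 9.8 j7 -1.78
t 9.10 yaw -0.143 tcp [604.4 -66.6 251.2] F [ 0.4 -3.3  5.3] M [-0.855  0.013  0.211] w 9.8 j7 -1.78
```

```bash
python3 -m pendant '[[5,0,0,0,0.007]]' >/dev/null; for i in 1 2 3 4; do python3 -m pendant '[[5,0,0,0,0]]' >/dev/null; python3 st.py; done
```

```text
t 9.27 yaw -0.151 tcp [604.5 -66.6 251.3] F [-0.2 -4.2  4.5] M [-0.807  0.002  0.216] w 9.7 j7 -1.79
t 9.35 yaw -0.150 tcp [604.5 -66.6 251.3] F [ 1.2 -4.2  5.9] M [-0.764 -0.002  0.248] w 9.9 j7 -1.79
t 9.43 yaw -0.150 tcp [604.5 -66.6 251.2] F [ 1.  -3.5  4.9] M [-0.863  0.015  0.226] w 9.7 j7 -1.79
t 9.52 yaw -0.150 tcp [604.5 -66.6 251.2] F [ 0.4 -4.   5.6] M [-0.84  -0.01   0.295] w 9.7 j7 -1.79
```

```bash
python3 -m pendant '[[5,0,0,0,-0.08],[5,0,0,0,-0.08],[5,0,0,0,-0.08],[5,0,0,0,-0.08],[5,0,0,0,-0.08],[5,0,0,0,-0.06],[5,0,0,0,-0.04],[5,0,0,0,0]]' >/dev/null; python3 st.py;python3 -m pendant '[[5,0,0,0,0]]' >/dev/null; python3 st.py
```

```text
t 10.18 yaw 0.350 tcp [604.4 -66.5 251.2] F [-0.4 -3.8  6. ] M [-0.763  0.001  0.003] w 9.8 j7 -1.30
t 10.27 yaw 0.349 tcp [604.4 -66.5 251.2] F [-0.  -3.8  5.7] M [-0.761  0.021 -0.045] w 10.0 j7 -1.31
```

```bash
python3 -m pendant '[[5,0,0,0,-0.025],[5,0,0,0,0]]' >/dev/null; python3 st.py
```

```text
t 10.43 yaw 0.375 tcp [604.4 -66.5 251.2] F [ 0.8 -3.4  6.3] M [-0.803 -0.035 -0.048] w 9.6 j7 -1.28
```

```bash
python3 -m pendant '[[5,0,0,0,-0.025],[5,0,0,0,0]]' >/dev/null; python3 st.py
```

```text
t 10.60 yaw 0.399 tcp [604.4 -66.5 251.2] F [ 0.1 -3.1  5.3] M [-0.773  0.005 -0.105] w 9.5 j7 -1.26
```

```bash
python3 -m pendant '[[5,0,0,0,-0.02],[5,0,0,0,0]]' >/dev/null; python3 st.py
```

```text
t 10.77 yaw 0.419 tcp [604.4 -66.5 251.2] F [-0.6 -3.2  5.2] M [-0.765 -0.065 -0.213] w 9.6 j7 -1.24
```

```bash
python3 -m pendant '[[5,0,0,0,-0.01],[5,0,0,0,0]]' >/dev/null; python3 st.py; for i in 1 2 3 ; do python3 -m pendant '[[5,0,0,0,0]]' >/dev/null; python3 st.py; done
```

```text
t 10.93 yaw 0.429 tcp [604.4 -66.5 251.2] F [ 0.2 -3.5  5.8] M [-0.744 -0.032 -0.233] w 9.7 j7 -1.23
t 11.02 yaw 0.428 tcp [604.4 -66.5 251.2] F [ 1.1 -3.9  6.2] M [-0.695 -0.005 -0.237] w 9.5 j7 -1.23
t 11.10 yaw 0.428 tcp [604.4 -66.5 251.2] F [-0.5 -3.4  5.5] M [-0.777 -0.019 -0.3  ] w 9.4 j7 -1.23
t 11.18 yaw 0.428 tcp [604.4 -66.6 251.2] F [-1.1 -3.2  6.5] M [-0.768 -0.061 -0.229] w 10.0 j7 -1.23
```

```bash
python3 -m pendant '[[5,0,0,0,0],[5,0,0,0,0.1],[5,0,0,0,0.1],[5,0,0,0,0.1],[5,0,0,0,0.1],[5,0,0,0,0.09],[5,0,0,0,0.06],[5,0,0,0,0.03],[5,0,0,0,0]]' >/dev/null; python3 st.py;python3 -m pendant '[[5,0,0,0,0.01]]' >/dev/null; python3 st.py
```

```text
t 11.93 yaw -0.152 tcp [604.5 -66.6 251.2] F [ 0.5 -3.7  6.1] M [-0.811  0.017  0.094] w 9.7 j7 -1.79
t 12.02 yaw -0.161 tcp [604.4 -66.6 251.2] F [ 0.8 -3.9  5.9] M [-0.902  0.009  0.079] w 9.6 j7 -1.80
```

```bash
python3 -m pendant '[[5,0,0,0,0.02],[5,0,0,0,0]]' >/dev/null; python3 st.py
```

```text
t 12.18 yaw -0.182 tcp [604.4 -66.6 251.2] F [ 0.7 -3.7  4.8] M [-0.888  0.047  0.108] w 10.0 j7 -1.82
```

```bash
python3 -m pendant '[[5,0,0,0,0.02],[5,0,0,0,0]]' >/dev/null; python3 st.py
```

```text
t 12.35 yaw -0.201 tcp [604.4 -66.6 251.3] F [ 0.2 -3.9  6.2] M [-0.859  0.034  0.229] w 9.5 j7 -1.83
```

```bash
python3 -m pendant '[[5,0,0,0,0.01],[5,0,0,0,0]]' >/dev/null; python3 st.py; for i in 1 2 3 ; do python3 -m pendant '[[5,0,0,0,0]]' >/dev/null; python3 st.py; done
```

```text
t 12.52 yaw -0.211 tcp [604.5 -66.6 251.2] F [ 0.7 -4.2  5.3] M [-0.837  0.044  0.255] w 9.7 j7 -1.84
t 12.60 yaw -0.210 tcp [604.4 -66.6 251.2] F [ 1.1 -3.6  5. ] M [-0.879  0.096  0.247] w 9.8 j7 -1.84
t 12.68 yaw -0.210 tcp [604.5 -66.7 251.2] F [-0.3 -4.2  5. ] M [-0.861  0.064  0.214] w 9.5 j7 -1.84
t 12.77 yaw -0.210 tcp [604.5 -66.6 251.2] F [-0.1 -3.4  5.5] M [-0.8    0.034  0.264] w 9.4 j7 -1.84
```

```bash
python3 -m pendant '[[5,0,0,0,0],[5,0,0,0,-0.1],[5,0,0,0,-0.1],[5,0,0,0,-0.1],[5,0,0,0,-0.1],[5,0,0,0,-0.1],[5,0,0,0,-0.07],[5,0,0,0,-0.05],[5,0,0,0,-0.02],[5,0,0,0,0]]' >/dev/null; python3 st.py;python3 -m pendant '[[5,0,0,0,-0.015],[5,0,0,0,0]]' >/dev/null; python3 st.py
```

```text
t 13.60 yaw 0.430 tcp [604.5 -66.5 251.2] F [-0.8 -3.5  6.2] M [-0.721  0.014 -0.044] w 9.9 j7 -1.23
t 13.77 yaw 0.444 tcp [604.4 -66.5 251.2] F [-0.6 -2.8  6. ] M [-0.796 -0.064 -0.127] w 9.7 j7 -1.21
```

```bash
python3 -m pendant '[[5,0,0,0,-0.02],[5,0,0,0,0]]' >/dev/null; python3 st.py
```

```text
t 13.93 yaw 0.464 tcp [604.5 -66.5 251.2] F [ 0.6 -2.4  6.4] M [-0.787 -0.018 -0.082] w 9.6 j7 -1.19
```

```bash
python3 -m pendant '[[5,0,0,0,-0.02],[5,0,0,0,0]]' >/dev/null; python3 st.py
```

```text
t 14.10 yaw 0.484 tcp [604.4 -66.5 251.3] F [ 0.4 -3.9  5.8] M [-0.761 -0.04  -0.118] w 10.1 j7 -1.18
```

```bash
python3 -m pendant '[[5,0,0,0,-0.02],[5,0,0,0,0]]' >/dev/null; python3 st.py
```

```text
t 14.27 yaw 0.504 tcp [604.5 -66.5 251.3] F [-1.1 -3.2  6.2] M [-0.734 -0.018 -0.098] w 9.8 j7 -1.16
```

```bash
python3 -m pendant '[[5,0,0,0,-0.02],[5,0,0,0,0]]' >/dev/null; python3 st.py
```

```text
t 14.43 yaw 0.525 tcp [604.4 -66.5 251.3] F [-0.2 -3.5  5.7] M [-0.792 -0.015 -0.093] w 9.8 j7 -1.14
```

```bash
python3 -m pendant '[[5,0,0,0,-0.025],[5,0,0,0,0]]' >/dev/null; python3 st.py
```

```text
t 14.60 yaw 0.550 tcp [604.4 -66.5 251.2] F [ 0.2 -4.3  5.9] M [-0.741  0.016 -0.001] w 9.8 j7 -1.11
```

```bash
python3 -m pendant '[[5,0,0,0,-0.03],[5,0,0,0,0]]' >/dev/null; python3 st.py
```

```text
t 14.77 yaw 0.580 tcp [604.4 -66.5 251.2] F [-0.9 -3.6  6.1] M [-0.788  0.044 -0.097] w 9.4 j7 -1.08
```

```bash
python3 -m pendant '[[5,0,0,0,-0.025],[5,0,0,0,0]]' >/dev/null; python3 st.py
```

```text
t 14.93 yaw 0.605 tcp [604.4 -66.5 251.2] F [-1.2 -3.2  5.4] M [-0.743 -0.024 -0.08 ] w 9.7 j7 -1.06
```

```bash
python3 -c "
from h import *
c=snap('wrist','w4.png')
cv2.imwrite('pics/w4z.png',cv2.resize(cv2.imread('pics/w4.png')[80:380,105:405],(600,600)))"
```

```text
(no output)
```

View pics/w4z.png

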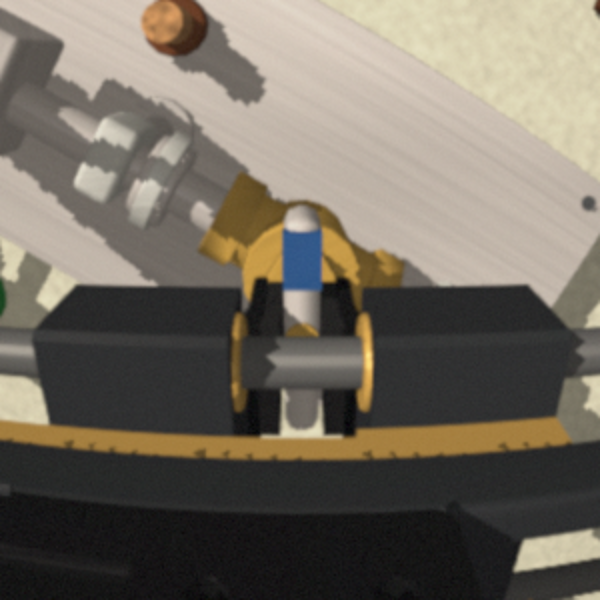

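The handle still stands squarely in the jaws with its mark at (302,258), at yaw 0.605. That is about 0.18 past the last stop with only friction torque, so it has come free. I'll turn it on counter-clockwise.

```bash
python3 -m pendant '[[5,0,0,0,-0.04],[5,0,0,0,-0.04],[5,0,0,0,0]]' >/dev/null; python3 st.py
```

```text
t 15.23 yaw 0.685 tcp [604.4 -66.4 251.3] F [ 0.3 -4.   5.4] M [-0.727  0.01  -0.07 ] w 9.6 j7 -0.98
```

```bash
python3 -m pendant '[[5,0,0,0,-0.06],[5,0,0,0,-0.06],[5,0,0,0,-0.06],[5,0,0,0,-0.06],[5,0,0,0,0]]' >/dev/null; python3 st.py
```

```text
t 15.65 yaw 0.926 tcp [604.4 -66.4 251.2] F [ 0.1 -3.   5.7] M [-0.796  0.024 -0.031] w 9.4 j7 -0.75
```

```bash
python3 -m pendant '[[5,0,0,0,-0.07],[5,0,0,0,-0.08],[5,0,0,0,-0.08],[5,0,0,0,-0.08],[5,0,0,0,-0.08],[5,0,0,0,-0.08],[5,0,0,0,-0.08],[5,0,0,0,-0.06],[5,0,0,0,-0.03],[5,0,0,0,0]]' >/dev/null; python3 st.py
```

```text
t 16.48 yaw 1.565 tcp [604.3 -66.4 251.2] F [-0.6 -3.2  6.5] M [-0.72   0.061 -0.136] w 9.4 j7 -0.15
```

```bash
python3 -m pendant '[[5,0,0,0,-0.03],[5,0,0,0,-0.03],[5,0,0,0,0]]' >/dev/null; python3 st.py
```

```text
t 16.73 yaw 1.625 tcp [604.2 -66.3 251.2] F [-1.1 -4.3  6.2] M [-0.691  0.07  -0.043] w 9.9 j7 -0.09
```

```bash
python3 -m pendant '[[5,0,0,0,-0.02],[5,0,0,0,0]]' >/dev/null; python3 st.py
```

```text
t 16.90 yaw 1.645 tcp [604.3 -66.3 251.2] F [-1.2 -4.3  6.9] M [-0.696  0.063 -0.045] w 9.8 j7 -0.07
```

```bash
python3 -m pendant '[[5,0,0,0,-0.02],[5,0,0,0,0]]' >/dev/null; python3 st.py
```

```text
t 17.07 yaw 1.665 tcp [604.3 -66.3 251.2] F [ 0.4 -3.4  5.8] M [-0.703  0.127 -0.062] w 9.5 j7 -0.06
```

```bash
python3 -m pendant '[[5,0,0,0,-0.015],[5,0,0,0,0]]' >/dev/null; python3 st.py
```

```text
t 17.23 yaw 1.679 tcp [604.2 -66.3 251.3] F [-1.6 -3.8  6.1] M [-0.759  0.097 -0.06 ] w 9.6 j7 -0.04
```

```bash
python3 -m pendant '[[5,0,0,0,-0.015],[5,0,0,0,0]]' >/dev/null; python3 st.py;python3 -m pendant '[[5,0,0,0,0]]' >/dev/null; python3 st.py
```

```text
t 17.40 yaw 1.694 tcp [604.2 -66.3 251.2] F [-0.2 -3.3  6.9] M [-0.684  0.074 -0.252] w 9.7 j7 -0.03
t 17.48 yaw 1.693 tcp [604.2 -66.4 251.2] F [ 0.1 -2.4  6.3] M [-0.717  0.079 -0.24 ] w 9.9 j7 -0.03
```

```bash
python3 -m pendant '[[5,0,0,0,0.02],[60,0,0,0,0],[60,0,0,0,0],[60,0,0,0,0],[60,0,0,-20,0],[60,0,0,-40,0],[60,0,0,-40,0],[60,-30,0,-25,0],[60,-40,0,0,0],[60,-10,0,0,0],[60,0,0,0,0]]'; python3 st.py; python3 -c "
from h import *
c=snap('wrist','w5.png')
cv2.imwrite('pics/w5z.png',cv2.resize(cv2.imread('pics/w5.png')[0:300,80:480],(800,600)))"
```

```text
t: 18.4
tcp_pos: [0.6118, -0.1505, 0.3738]
tool_rot: [-0.0, 0.672, 0.74, -0.001]
wrist_force: [-0.3, 0.3, -1.3]
width: 0.0587
t 18.40 yaw 1.667 tcp [ 611.8 -150.5  373.8] F [-0.3  0.3 -1.3] M [-0.051 -0.097 -0.038] w 58.7 j7 0.11
```

View pics/w5z.png

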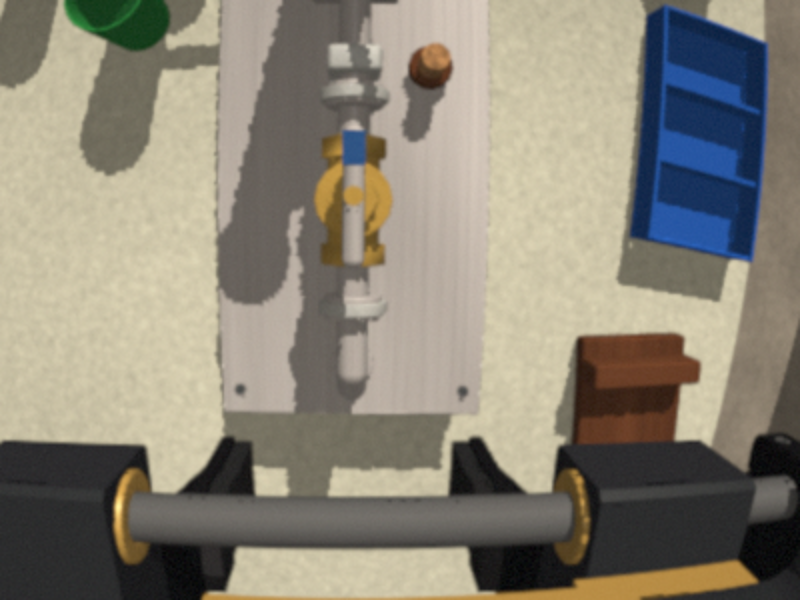

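The handle lies along the pipe: mark at (354,147) and lower end at (352,262), both on the pipe's line at x≈354. Now I'll move over the ball lever.

```bash
python3 -m pendant '[[60,34,6,0,0],[60,39,7,0,0],[60,39,7,0,0],[60,39,7,0,0],[60,30,6,0,0],[60,0,0,0,0],[60,0,0,0,0]]'>/dev/null; python3 st.py; python3 -c "
from h import *
c=snap('wrist','w6.png')
cv2.imwrite('pics/w6z.png',cv2.resize(cv2.imread('pics/w6.png')[0:300,80:480],(800,600)))"
```

```text
t 19.03 yaw 1.682 tcp [625.2  43.4 374.7] F [-0.2 -0.4 -0.7] M [-0.114 -0.102 -0.049] w 60.0 j7 -0.20
```

View pics/w6z.png

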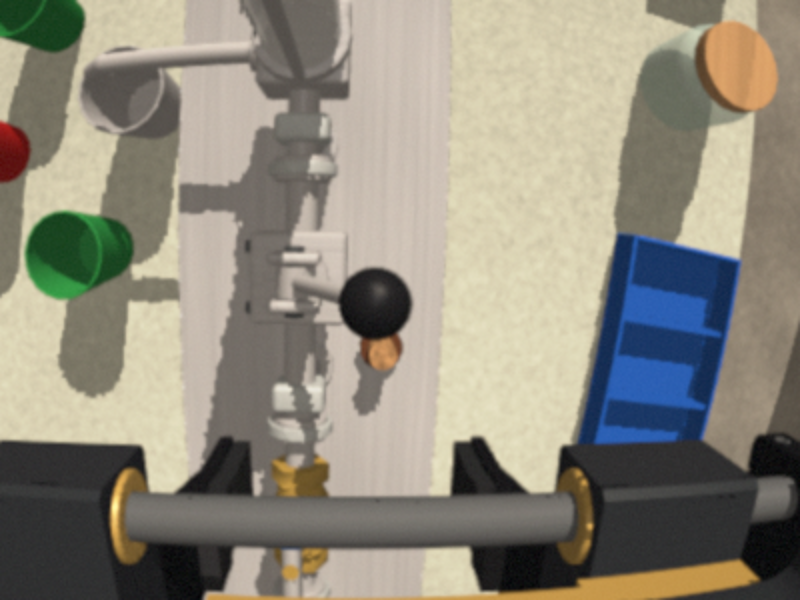

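Run:
```python
from h import *
w1=load('w1');v=load('w6');t=load('top0');s0=load('scene0')
V=(v,80+375.5/2-.5,303.5/2-.5)
T=lambda x,y:(t,155+(x+.5)/5-.5,130+(y+.5)/5-.5)
S=lambda x,y:(s0,230+(x+.5)/2.75-.5,90+(y+.5)/2.75-.5)
print(tri(V,(w1,68,98)),tri(V,(w1,68,98),T(331,112),S(251,210)))
p=tri(V,(w1,68,98),T(331,112),S(251,210))[0]
s=v['s'];q=s['tool_rot'];print('tool delta mm',1000*R.from_quat([q[1],q[2],q[3],q[0]]).as_matrix().T@(p-s['tcp_pos']))
```

```text
(array([0.62979681, 0.08680939, 0.24170158]), [np.float64(0.03753128323652135), np.float64(0.03753128323657019)]) (array([0.6292546 , 0.0869538 , 0.24258923]), [np.float64(0.4575696292035748), np.float64(0.8498130664200044), np.float64(1.0998090348476286), np.float64(0.7906895078462213)])
tool delta mm [ 42.59491986   9.06497684 132.17752326]
```

```bash
python3 -m pendant '[[60,30,6,0,0.025],[60,13,3,0,0],[60,0,0,0,0],[60,0,0,30,0],[60,0,0,30,0],[60,0,0,20,0],[60,0,0,0,0]]'>/dev/null; python3 st.py; python3 -c "
from h import *
c=snap('wrist','w7.png')
cv2.imwrite('pics/w7z.png',cv2.resize(cv2.imread('pics/w7.png')[80:380,55:455],(800,600)))"
```

```text
t 19.67 yaw 1.646 tcp [629.3  78.5 289.8] F [ 0.  -0.3 -0.7] M [-0.126 -0.09  -0.002] w 59.8 j7 -0.32
```

View pics/w7z.png

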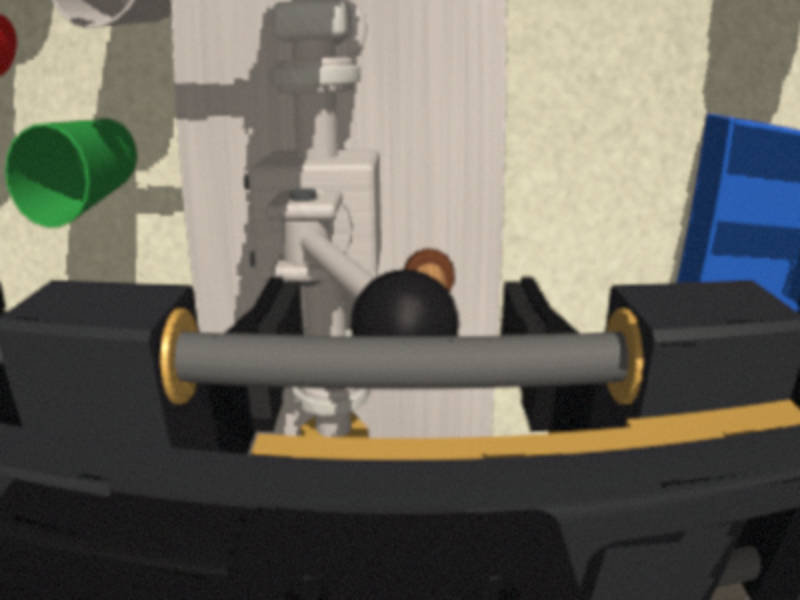

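The ball is between the open fingers at (405,318) in the zoom. The tool is about 8 mm short along y and slightly low, so I'll correct that and then push.

```bash
python3 -m pendant '[[60,8,0,-4,0],[60,0,-12,0,0],[60,0,-8,0,0],[60,0,-8,0,0],[60,0,-8,0,0],[60,0,-8,0,0],[60,0,-8,0,0],[60,0,0,0,0]]'>/dev/null; python3 st.py
```

```text
t 20.38 yaw 1.649 tcp [576.9  85.8 299.4] F [ 1.3 -0.5  0.2] M [-0.008 -0.162  0.04 ] w 60.0 j7 -0.30
```

```bash
python3 -m pendant '[[60,0,-8,3,0],[60,0,-8,3,0],[60,0,-8,2,0],[60,0,-6,0,0],[60,0,0,0,0]]'>/dev/null; python3 st.py; python3 -m pendant '[[60,0,-5,0,0],[60,0,0,0,0]]'>/dev/null; python3 st.py
```

```text
t 20.80 yaw 1.649 tcp [547.1  83.4 290.6] F [ 0.7  0.7 -0.5] M [ 0.024 -0.171  0.038] w 59.7 j7 -0.27
t 20.97 yaw 1.649 tcp [543.2  83.  291.1] F [ 1.4  0.5 -0.1] M [-0.08  -0.375 -0.011] w 60.1 j7 -0.26
```

```bash
python3 -m pendant '[[60,0,-5,0,0],[60,0,0,0,0]]'>/dev/null; python3 st.py; python3 -m pendant '[[60,0,-4,0,0],[60,0,0,0,0]]'>/dev/null; python3 st.py
```

```text
t 21.13 yaw 1.649 tcp [538.4  82.8 291.3] F [ 1.4 -0.9  0.3] M [-0.029 -0.468 -0.009] w 60.0 j7 -0.25
t 21.30 yaw 1.649 tcp [534.5  82.6 291.4] F [ 2.5 -0.5  0.4] M [-0.07  -0.581  0.028] w 60.2 j7 -0.25
```

```bash
python3 -m pendant '[[60,0,-3,0,0],[60,0,0,0,0]]'>/dev/null; python3 st.py; python3 -m pendant '[[60,0,-2,0,0],[60,0,0,0,0]]'>/dev/null; python3 st.py
```

```text
t 21.47 yaw 1.649 tcp [532.2  82.4 291.6] F [ 3.4  0.3 -0.3] M [ 0.047 -1.068  0.033] w 59.9 j7 -0.24
t 21.63 yaw 1.649 tcp [531.4  82.2 292. ] F [ 7.8 -0.6 -0.5] M [ 0.047 -1.798  0.015] w 60.1 j7 -0.24
```

```bash
python3 -m pendant '[[60,0,-2,0,0],[60,0,0,0,0],[60,0,0,0,0]]'>/dev/null; python3 st.py; python3 -m pendant '[[60,0,8,0,0],[60,0,5,0,0],[60,0,0,0,0]]'>/dev/null; python3 st.py;  python3 -c "
from h import *
c=snap('wrist','w8.png')
cv2.imwrite('pics/w8z.png',cv2.resize(cv2.imread('pics/w8.png')[80:380,55:455],(800,600)))"
```

```text
t 21.88 yaw 1.648 tcp [530.6  82.1 292.4] F [10.3 -0.1  0.5] M [ 1.070e-01 -2.484e+00  1.000e-03] w 60.1 j7 -0.23
t 22.13 yaw 1.649 tcp [540.8  82.9 290.5] F [ 0.6 -0.4 -0.5] M [ 0.019 -0.057  0.038] w 60.1 j7 -0.26
```

View pics/w8z.png

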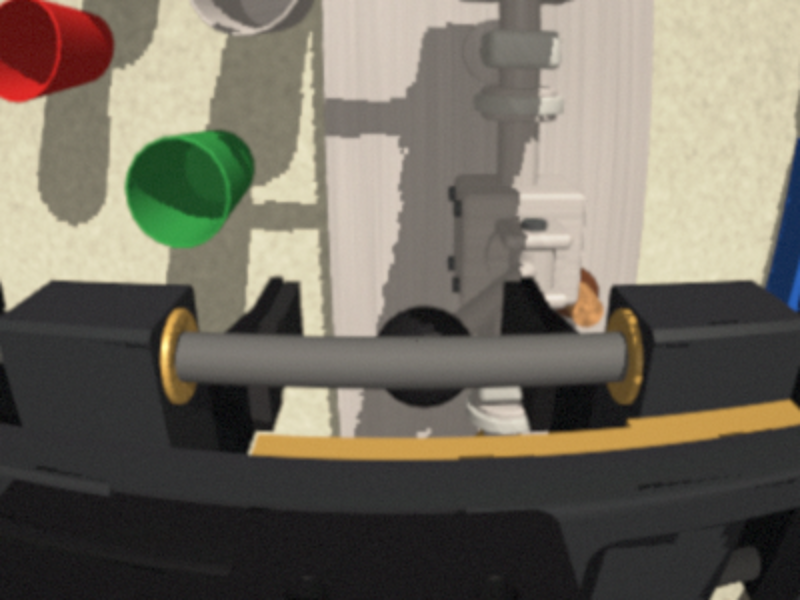

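The ball is now free between the fingers, leaning to the front at (425,355). I'll withdraw upwards and check both items.

```bash
python3 -m pendant '[[60,0,-2,-15,0],[60,0,0,-35,0],[60,0,0,-38,0],[60,-20,0,-20,0],[60,-39,0,0,0],[60,-39,0,0,0],[60,-39,0,0,0],[60,-39,0,0,0],[60,-39,0,0,0],[60,-10,0,0,0],[60,0,0,0,0],[60,0,0,0,0]]'>/dev/null; python3 st.py;  python3 -c "
from h import *
c=snap('wrist','w9.png');cv2.imwrite('pics/w9z.png',cv2.resize(cv2.imread('pics/w9.png')[0:300,55:455],(800,600)))
c=snap('top','t9.png');c=snap('scene','s9.png')
a=cv2.imread('pics/top0.png');b=cv2.imread('pics/t9.png');cv2.imwrite('pics/t9z.png',np.vstack([cv2.resize(x[130:230,155:310],None,fx=3,fy=3,interpolation=cv2.INTER_CUBIC) for x in(a,b)]))
"
```

```text
t 23.18 yaw 1.648 tcp [ 556.  -141.2  398.5] F [-0.5  0.3  0.6] M [ 0.028 -0.103  0.017] w 60.1 j7 0.17
```

View pics/w9z.png

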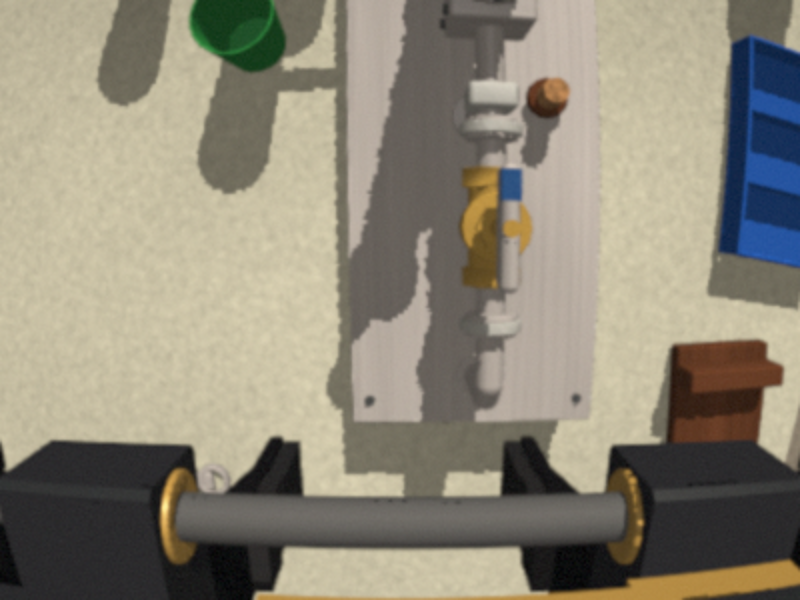

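View pics/t9z.png

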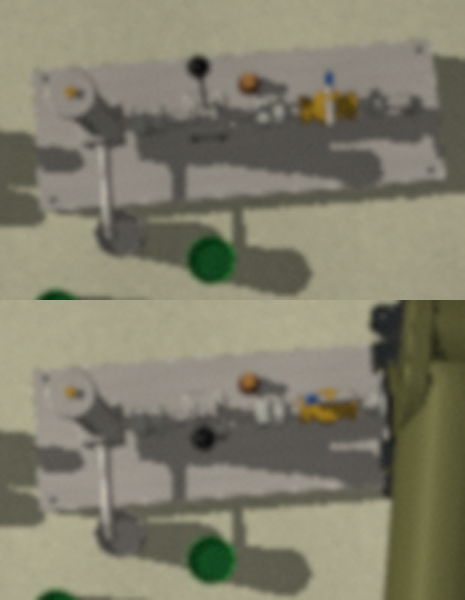

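View pics/s9.png

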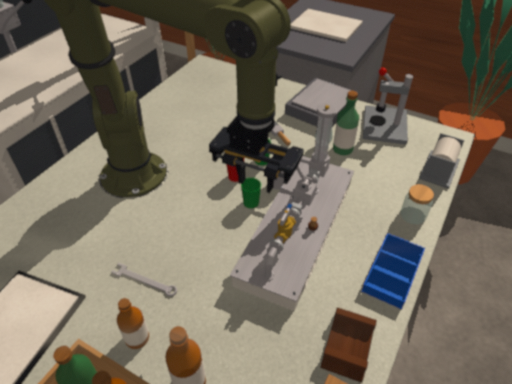

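Run:
```python
from h import *
t=load('t9');w8=load('w8');w9=load('w9');w5=load('w5')
b=tri((t,155+203.5/3-.5,130+138/3-.5),(w8,55+425.5/2-.5,80+356/2-.5))
piv=np.array([.604,-.066,0])+.15*np.array([-.085,.996,0])
print(b,'stand x',(b[0]-piv)@np.array([.996,.085,0]))
for nm,w,a,e,ox in(('w9',w9,(510.5,165),(509.5,290),55),('w5',w5,(354.5,125),(352,264),80)):
    P=[plane(w,ox+(p[0]+.5)/2-.5,(p[1]+.5)/2-.5,.198) for p in(a,e)];d=P[0]-P[1];print(nm,np.linalg.norm(d),np.arctan2(d[1],d[0]))
P=[plane(w9,55+(p[0]+.5)/2-.5,(p[1]+.5)/2-.5,.06) for p in((576,398),(370,401))];d=P[0]-P[1];print('screws yaw',np.linalg.norm(d),np.arctan2(d[1],d[0]))
```

```text
(array([0.54745418, 0.08071767, 0.24064385]), [np.float64(0.31512863349793635), np.float64(0.3151286334979189)]) stand x -0.04384863966333421
w9 0.06232468400208312 1.6570554206455956
w5 0.06291185950754986 1.6489727535165533
screws yaw 0.1597013078526265 0.0903125696014574
```

```bash
python3 -c "
from cell import bot
print(bot.sign_off(), bot.get_state()['t'])"
```

```text
the job is handed in; nothing more can be done
the job is handed in; nothing more can be done
```

The cock is open with its handle in line with the pipe, the ball lever is fully over to the front, and I handed the job in at about 23 s of the 72 s.

- **Freeing the cock:** I gripped the T-handle and took it to its stops two full times to and fro, holding each stop at about 0.25 N m. Each stop gave about 0.06 rad between visits. On the third counter-clockwise stroke it came free, and I turned it on until it met its end stop at about 0.25 N m. The highest single torque reading was 0.32 N m, below the 0.4 N m limit.
- **Lever:** I pushed the ball over with one finger until the force rose to about 10 N at the stop, then backed off clear of it and withdrew upwards.

**Last checks:**
- **Handle:** two pictures put it at 1.65 to 1.66 rad against the stand's 0.085 to 0.09. That is an opening of about 1.56 to 1.57 rad, where fully open is 1.571.
- **Ball:** it is at stand x = -44 mm and 0.241 m high, matching the fully over position.
- **Gripper:** it is open and well clear, with no force on the wrist.
- **Everything else:** in the last pictures the glass, beaker, stopper and the other things in view stand as before; I did not measure them. The arm hides part of the counter in the top view.

No check failed. Torque readings were noisy by about 0.04 N m. A steady sideways moment of about 0.8 N m showed while the handle was gripped, with side forces of only 3 to 4 N, and it vanished on release.

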